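Hold the self-inking stamp at half stroke for a pad change

ROBOT

A 7-joint arm with a two-finger parallel gripper is mounted at the origin on the work surface. World frame = base frame: x ahead of the robot, y to its left, z up, the work surface at z = 0. Lengths are in m, angles in rad, forces in N, time in s.
With the tool pointing down it reaches from about 0.425 to 0.925 m from the base axis. Payload 6.8 kg.
Tool frame: the origin (TCP) lies at the very end of the fingers, on their centre line; the grasp point (between the pads) lies 19 mm behind it; z points along the fingers, y is the line along which they close (so a half turn about z gives the same grasp; the last joint's range is limited). The gripper opens to 85 mm and grips with 20 to 120 N. Pads are 22 mm wide; open, the fingers measure 114 mm over their backs; the gripper's body (76 mm by 85 mm) begins 54 mm behind the grasp point. The pads swing forward as they close: fully open they stand 13 mm farther back than shut.
Start: joints at [1.052, 0.477, 0.022, 1.555, -0.011, 1.109, -0.083], TCP at [0.27, -0.619, 0.196] pointing down, gripper open.
Joint ranges: [-2.96, 2.96], [-0.34, 2.1], [-1.41, 1.46], [0.24, 2.44], [-1.37, 4.51], [0.17, 1.92], [-2.96, 2.96]. Speed limits (rad/s): [2.39, 2.39, 3.14, 3.14, 3.14, 3.14, 3.14].

INTERFACE

Orientations are given as a unit quaternion [w, x, y, z].
In Python, from station import bot gives the robot as it stands. The module is installed in compiled form; this text tells all that it offers.
- The arm moves only by the shell command python3 -m jog 'ROWS' [OPENING] [FORCE]. ROWS is JSON, a list of rows, each a list of 4 numbers: the shift along the tool's x, y, z in cm, then the turn about the tool's z in rad. In form: [[x, y, z, spin], ...]. A call has 1 to 20 rows; each row is the pose to reach, as a shift and turn from the pose commanded when the call began, along the tool's axes at that moment; what a row does not reach only later rows make up. A row lasts 1/12 s, in which the tool goes at most 41.7 mm and 7.16 degrees, less where a joint would pass 70% of its speed; a pose out of reach is approached as far as the arm can. A call with a gripper value outside its range is refused whole. OPENING is the closure, from -1 (fully open) to 1 (shut), set as the call begins (- or left out, the last holds). The fingers move at their own pace and stop on an object; FORCE is the grip in N (left out, the last holds). Time passes only in rows, so rows that repeat a pose let the fingers close. It gives the time, the measured TCP pose, the force, the opening and the grip force at its end, in the units of the state.
- bot.get_obs(): the state, without advancing time (a new reading comes with each control period).
- bot.read_camera(name): name is "side" or "top" or "wrist"; returns a dict with "pixels" (480x640x3 uint8, red, green, blue), "depth" (480x640 float32, m along the optical axis (not along the pixel's ray), 0 where there is no reading), "fovy" (degrees; the focal length in pixels is half the picture's height over the tangent of half this angle, whatever the lens; pixels are square), "cx", "cy" (the principal point, pixels), "pose" (4x4, takes a point from camera to world coordinates). Camera axes: x right, y down, z forward; pixel columns grow to the right and rows downward; lengths in m; the calibration is good to about 2 mm. A picture is of the moment at which its call begins.
- bot.hand_in(): hands the job in; it is judged then, once.
The state is a dict: "t": time; "q": joint angles; "joint_vel": joint speeds; "joint_torque": joint torques, N m; "eef_pos": TCP position; "tool_rot": TCP orientation; "contact_force": force on the tool from outside, world axes, zero at the start; "torque": the same for the moment, N m; "gripper_width": opening from 0.0 (shut) to 1.0 (fully open); "grasp_force": force on a finger pad.
Only numpy, scipy, OpenCV 4.12 (cv2) and the standard library are available. Lean on these libraries where they do the work, as an engineer would, in place of code of your own. Each camera call takes 0.05 s, during which the arm holds its last target. There are 200 camera calls.

TASK

The ink pad of the block-shaped self-inking stamp in the small carton is to be changed: swing both of the carton's flaps open until they clearly lean outward past upright, then press the stamp's handle down to half stroke (12 of its 24 mm) and keep it there, finishing while you still hold it so that a colleague can draw the pad out. Do not push the handle to the bottom, as it would print inside the carton, and leave the other things in the carton and on the desk where they are.

Things in the scene. Friction and masses are not known exactly. Their poses are not given: they have to be found in the camera images.
- carton: open-topped cardboard carton fixed to the desk, 250 (its x) x 200 (its y) x 130 mm high, walls and floor 4 mm; origin at the centre of its underside, z up. The -x (robot side) and long side walls are 130 mm high, the +x wall is cut down to 60 mm. The flaps hinge on top of the long side walls
- flap_left (a joint): flap on the carton's +y side: panel 244 (along carton x) x 75 x 4 mm, hinge line along x at carton y = +98 mm, z = 132 mm. 0 = level over the opening, grows as its free edge swings up and outward, 1.57 upright, 2.5 stop (leaning far out). Starts ajar at 0.6 to 1.0. Stiff crease: stays where left, turns at 0.03 N m; edge jams if pushed level: lift from beneath
- flap_right (a joint): flap on the carton's -y side, mirror image of flap_left: hinge line at carton y = -98 mm, z = 132 mm; same values, size and crease
- flap_left_edge (a point): middle of the free edge of the left flap, 75 mm from its hinge line, at half its thickness. Between the two free edges the gap at the start is 72 mm or more
- flap_right_edge (a point): middle of the free edge of the right flap, likewise
- stamp_top (a point): centre of the flat top of the handle of the block-shaped self-inking stamp (moves down with it; z up). The stamp (black frame, grey handle), footprint 66 x 54 mm, 100 mm tall, is held fast in the near or far half of the carton, its x within 0.12 rad of the carton's. The handle is the 66 x 56 x 32 mm block on top; at rest its top is 104 mm above the desk, 26 mm below the carton's rim
- stamp_handle (a joint): how far the stamp's handle is pressed straight down, m: 0 = up at rest, 0.012 = half stroke, 0.024 = bottom (prints). Spring-loaded: starts to move at about 3.5 N, 9.5 N at half stroke, about 15.5 N at the bottom (0.5 N per mm), returns up when let go
- knob_stamp: bystander inside the carton: round wooden hand stamp with a turned knob handle, 42 mm foot, 82 mm tall, loose; origin at the centre of its underside. Not the stamp to press
- refill_box: bystander inside the carton: flat white box 70 x 34 x 22 mm, loose on the carton floor near its left wall; origin at the centre of its underside
- stapler: bystander: grey and black stapler 140 x 36 x 47 mm, loose on the desk; origin at the centre of its underside
- tape_dispenser: bystander: black tape dispenser 140 x 55 x 78 mm, loose; origin at the centre of its underside
- ink_bottle: bystander: black bottle with white cap, 40 mm across, 85 mm tall, loose; origin at the centre of its underside
- pen_cup: bystander: white ceramic cup 76 mm across, 95 mm tall, empty, loose; origin at the centre of its underside
- hole_punch: bystander: hole punch 110 x 100 x 60 mm, loose, on the desk; origin at the centre of its underside

How it is judged:
On the way, in this order (a step that is already met when the one before it is completed fails the run):
1. both flaps swung open past upright (value of joint each of flap_left, flap_right above 1.75 rad), for 0.2 s.
2. the stamp's handle is pressed by the robot to half stroke (value of joint stamp_handle between 0.008 and 0.016 m and contact force between any of the fingers, the arm and stamp_handle above 3 N), for 0.3 s.
At the end, for the whole second after the job is handed in: Both flaps are open to more than 1.75 rad, and the robot itself (more than 3 N) holds the stamp's handle still, pressed between 8 and 16 mm of its 24 mm (all of step 1 and all of step 2 and velocity of joint stamp_handle between -0.01 and 0.01 m/s); the arm keeps its last pose, push and grip.
It fails at once if the stamp's handle is pushed to the bottom (beyond 21 mm) (value of joint stamp_handle above 0.021 m).
It fails at once if another thing in the carton or on the desk is shifted by more than 30 mm or tipped over (distance of any of knob_stamp, refill_box, stapler, tape_dispenser, ink_bottle, pen_cup, hole_punch from where it was at the start of the episode above 0.03 m or angle between any of knob_stamp, refill_box, stapler, tape_dispenser, ink_bottle, pen_cup, hole_punch's own z axis and vertical above 0.6 rad).
It also fails if it takes over 54 s, if anything falls off the work surface, if the arm or the gripper's body presses on something with over 40 N, if the wrist force passes 120 N, or if a joint passes its speed limit or range.

## Working session

There is one attempt and no reset: what is moved stays moved. The work goes in short steps, Python scripts to look and compute and a shell command to move; the robot and the scene stay as the last step left them, time stands still between calls to the robot, and variables do not carry over. Pictures are saved under pics/ and viewed, at most 10 in all, crops included, and the job is handed in when it is done.

```bash
mkdir -p pics; cat > h.py <<'E'
import numpy as np,cv2
from station import bot
def cam(n):
    c=bot.read_camera(n); f=240/np.tan(np.radians(c['fovy'])/2)
    v,u=np.mgrid[:480,:640]; d=c['depth']
    P=np.stack([(u-c['cx'])/f*d,(v-c['cy'])/f*d,d],-1)
    c['f']=f; c['W']=P@c['pose'][:3,:3].T+c['pose'][:3,3]
    return c
E
python3 - <<'E'
from h import *
for n in ['top','side']:
    c=cam(n); cv2.imwrite(f'pics/{n}0.png',c['pixels'][...,::-1]); print(n,c['pose'].round(3).tolist(),c['f'],c['cx'],c['cy'],(c['depth']>0).mean())
    np.savez(f'{n}0.npz',W=c['W'],d=c['depth'],px=c['pixels'])
o=bot.get_obs(); print(o)
E
```

```text
top [[0.008, -0.983, 0.185, 0.296], [-1.0, -0.005, 0.016, -0.027], [-0.015, -0.185, -0.983, 1.556], [0.0, 0.0, 0.0, 1.0]] 513.0131856971229 326.33220194808615 235.63053857914207 0.995927734375
side [[-0.731, -0.488, 0.477, 0.044], [-0.683, 0.522, -0.511, 0.54], [0.001, -0.699, -0.715, 0.888], [0.0, 0.0, 0.0, 1.0]] 463.1380356288265 313.43253283173374 236.36670276639634 0.995751953125
{'t': 0.1, 'q': array([ 1.05190165,  0.47774082,  0.0223611 ,  1.55636161, -0.01148361,
        1.10932642, -0.08308562]), 'joint_vel': array([-0.00032603,  0.00041676,  0.00081991, -0.00354735,  0.00043357,
        0.00117012, -0.00082371]), 'joint_torque': array([ 4.09470202e-03, -5.97765541e+01,  1.61426090e+00, -2.81954616e+01,
        1.29200183e-02,  5.06693163e-03,  2.48105016e-05]), 'eef_pos': array([ 0.26927905, -0.6182983 ,  0.19550387]), 'tool_rot': array([-8.17617427e-04,  9.78977092e-01,  2.03968438e-01, -2.46172223e-04]), 'contact_force': array([-0.38135246, -0.27631675,  0.44231612]), 'torque': array([0.01237205, 0.04425333, 0.00447342]), 'grasp_force': 0.0, 'gripper_width': 0.9963182185371343}
```

View pics/top0.png

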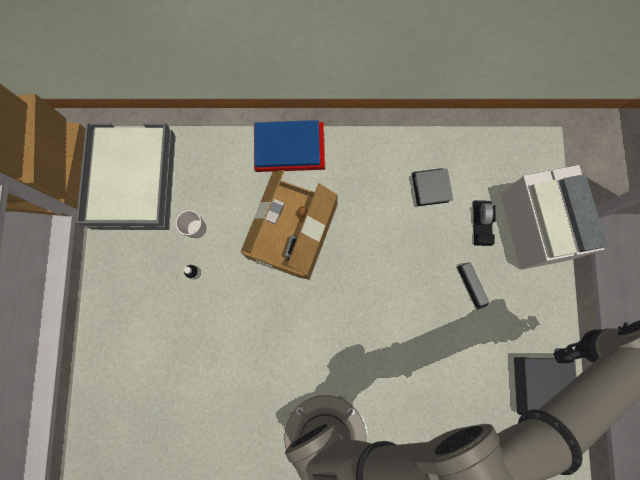

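View pics/side0.png

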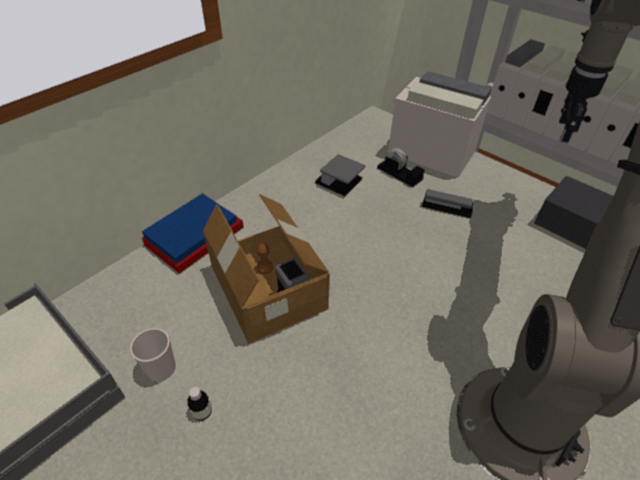

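The top view shows the carton at about (290,225), with its near wall running from (242,250) to (308,277). The left flap is at (265,200) and the right flap at (320,220). The black and grey stamp is in the near half at (289,247), the knob stamp at (301,212) and the white box at (274,210). The side view agrees: stamp (291,275), knob (264,258), flaps (232,255) and (280,220).

```bash
python3 - <<'E'
from h import *
from scipy.optimize import least_squares
A={n:np.load(n+'0.npz') for n in('top','side')}
P=np.concatenate([a['W'].reshape(-1,3) for a in A.values()]); C=np.concatenate([a['px'].reshape(-1,3) for a in A.values()]).astype(int)
S=np.concatenate([np.full(480*640,i) for i in(0,1)])
d=P[:,:2]-[0.56,0.04]
m=(np.hypot(*d.T)<.3)&(P[:,2]>.03)&(P[:,2]<.25)
P,C,S=P[m],C[m],S[m]
brown=(C[:,0]>C[:,2]+35)
# near wall + outer walls: points z .03-.11 brown seen from the side cam; top rim by min-area rect
q=P[brown&(P[:,2]>.03)&(P[:,2]<.128)]
r=cv2.minAreaRect(q[:,:2].astype(np.float32)); print('rect z<.128',r)
W=A['top']['W']
for (u,v) in [(242,250),(243,249),(308,277),(307,275),(275,264),(278,172),(337,195),(284,172),(320,184),(290,240),(285,256),(293,238)]: print(u,v,W[v,u].round(3))
dark=(C.max(1)<120)&(C.max(1)-C.min(1)<25)&(P[:,2]>.06)&(P[:,2]<.125)
for i in(0,1):
    k=P[dark&(S==i)]; print(i,len(k),k.mean(0).round(3),np.percentile(k,[2,98],0).round(3).tolist(), np.histogram(k[:,2],np.arange(.06,.13,.005))[0])
    k=k[(k[:,2]>.099)]; print(len(k),cv2.minAreaRect(k[:,:2].astype(np.float32)),k.mean(0))
for n in A:
  I=A[n]['px'][...,::-1]; x=(230,165,120,120) if n=='top' else (195,190,150,160)
  cr=I[x[1]:x[1]+x[3],x[0]:x[0]+x[2]]; z=cv2.resize(cr,None,fx=400/x[2],fy=400/x[2],interpolation=2)
  cv2.imwrite(f'pics/c_{n}.png',z)
a,b=[cv2.imread(f'pics/c_{n}.png') for n in A]; h=max(len(a),len(b))
cv2.imwrite('pics/c.png',np.hstack([cv2.copyMakeBorder(i,0,h-len(i),0,0,0) for i in(a,b)]))
E
```

```text
rect z<.128 ((0.6564909219741821, 0.10030703246593475), (0.26230913400650024, 0.41316357254981995), 85.75785064697266)
242 250 [0.521 0.232 0.138]
243 249 [0.522 0.228 0.149]
308 277 [0.452 0.049 0.077]
307 275 [0.453 0.05  0.126]
275 264 [0.483 0.14  0.128]
278 172 [0.737 0.133 0.174]
337 195 [ 0.685 -0.033  0.124]
284 172 [ 0.793  0.134 -0.   ]
320 184 [0.7   0.014 0.182]
290 240 [0.556 0.101 0.105]
285 256 [0.513 0.117 0.077]
293 238 [0.562 0.093 0.102]
0 170 [0.53  0.114 0.102] [[0.481, 0.087, 0.077], [0.568, 0.194, 0.112]] [ 0  1  2  5  6  3  5 17 69 53  9  0  0  0]
138 ((0.5166646242141724, 0.12842077016830444), (0.046315956860780716, 0.13235056400299072), 37.44697189331055) [0.53712764 0.10537039 0.10490875]
1 1025 [0.518 0.119 0.097] [[0.479, 0.06, 0.071], [0.565, 0.2, 0.112]] [ 10   9  38  41  49  65  83 181 464  47  34   1   3   0]
616 ((0.6007405519485474, 0.10639508068561554), (0.15458616614341736, 0.2787584662437439), 80.38551330566406) [0.52454741 0.10579187 0.10304772]
```

View pics/c.png

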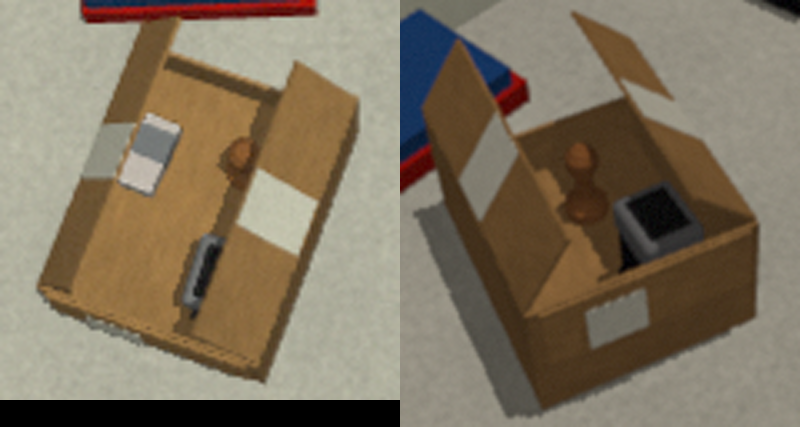

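The crops show the left flap nearly upright, the right flap flatter and partly covering the stamp. They also show the stamp's grey handle rim, visible at about (655,215) in the side crop. Next I'll fit the carton frame, flap angles and stamp top.

```bash
python3 - <<'E'
from h import *
A={n:np.load(n+'0.npz') for n in('top','side')}
a=A['side'];W=a['W'];C=a['px'].astype(int)
P=np.concatenate([x['W'].reshape(-1,3) for x in A.values()]);C=np.concatenate([x['px'].reshape(-1,3) for x in A.values()]).astype(int)
S=np.repeat([0,1],307200)
# near outer wall from side view
y=np.array([.35,.937]);c0=np.array([.487,.141])
for _ in range(4):
    y/=np.hypot(*y); x=np.array([y[1],-y[0]])
    L=(P[:,:2]-c0)@np.array([x,y]).T
    k=P[(S==1)&(abs(L[:,0])<.012)&(abs(L[:,1])<.09)&(P[:,2]>.03)&(P[:,2]<.118)][:,:2]
    vx,vy,px,py=cv2.fitLine(k.astype(np.float32),cv2.DIST_HUBER,0,.01,.01).ravel(); y=np.array([vx,vy])*np.sign(vy); c0=np.array([px,py])+y*((np.array([.487,.141])-[px,py])@y)
x=np.array([y[1],-y[0]])/np.hypot(*y);L=(P[:,:2]-c0)@np.array([x,y]).T
# lateral extents: points in near strip z .03-.128
k=(abs(L[:,0])<.008)&(abs(L[:,1])<.13)&(P[:,2]>.04)&(P[:,2]<.133)
for i in(0,1): print('lat',i,np.percentile(L[k&(S==i),1],[0,1,99,100]).round(4))
e=np.percentile(L[k&(S==1),1],[.5,99.5]).mean(); c=c0+y*e+x*.125
print('yaw',np.arctan2(x[1],x[0]),'centre',c)
L=(P[:,:2]-c)@np.array([x,y]).T; Q=np.c_[L,P[:,2]]
np.savez('cart.npz',c=c,x=x,y=y)
for s in(1,-1):
  m=(abs(Q[:,0])<.12)&(Q[:,2]>.14)&(Q[:,2]<.215)&(s*Q[:,1]>.02)&(s*Q[:,1]<.11)
  for i in(0,1):
    k=Q[m&(S==i)]
    if len(k)<20: continue
    an=np.arctan2(k[:,2]-.132,.098-s*k[:,1]); r=np.hypot(k[:,2]-.132,.098-s*k[:,1])
    print('flap',s,i,len(k),np.median(an[r>.03]).round(3),np.percentile(r,98).round(3), 'y,z top',k[k[:,2].argsort()[-15:]].mean(0).round(3))
g=(C.max(1)-C.min(1)<25)&(C.max(1)<170)&(abs(Q[:,0])<.118)&(abs(Q[:,1])<.093)&(abs(Q[:,2]-.104)<.005)
for i in(0,1):
  k=Q[g&(S==i)]; print('stamp',i,len(k),np.percentile(k,[1,50,99],0).round(3).tolist(),cv2.minAreaRect(k[:,:2].astype(np.float32)))
o=bot.get_obs(); print('tcp in carton',(o['eef_pos'][:2]-c)@np.array([x,y]).T)
E
```

```text
lat 0 [-0.0979 -0.0961  0.0903  0.1006]
lat 1 [-0.0956 -0.0924  0.1038  0.1057]
yaw -0.33525917 centre [0.59813106 0.1082347 ]
flap 1 0 841 0.969 0.08 y,z top [-0.05   0.054  0.199]
flap 1 1 1982 0.988 0.074 y,z top [-0.037  0.058  0.195]
flap -1 0 1648 0.896 0.074 y,z top [ 0.007 -0.052  0.191]
flap -1 1 1066 0.811 0.074 y,z top [-0.013 -0.047  0.186]
stamp 0 123 [[-0.084, -0.035, 0.099], [-0.052, -0.026, 0.104], [-0.021, -0.017, 0.109]] ((-0.05210530012845993, -0.026275116950273514), (0.0654674768447876, 0.018669817596673965), 0.6022191047668457)
stamp 1 494 [[-0.086, -0.067, 0.099], [-0.056, -0.04, 0.102], [-0.024, -0.014, 0.105]] ((-0.05443430319428444, -0.039684150367975235), (0.06567046791315079, 0.05516882985830307), 3.0209577083587646)
tcp in carton [-0.07150374 -0.79428023]
```

```bash
python3 -m jog '[[0,0,-4,0.125],[0,0,-8,0.25],[0,0,-12,0.375],[0,0,-15,0.5],[0,0,-15,0.625],[0,0,-15,0.746],[0,0,-15,0.746]]' 1 60
python3 - <<'E'
from h import *
from scipy.spatial.transform import Rotation as R
k=np.load('cart.npz');o=bot.get_obs();q=o['tool_rot']
print((o['eef_pos'][:2]-k['c'])@np.array([k['x'],k['y']]).T,R.from_quat(np.roll(q,-1)).as_matrix().round(3).tolist(),k['x'])
E
```

```text
t: 0.68
eef_pos: [0.2697, -0.6187, 0.3466]
tool_rot: [0.0, 0.986, -0.169, 0.0]
contact_force: [-0.3, -0.1, 0.0]
gripper_width: 0.008
grasp_force: 0.0
[-0.07097716 -0.79457221] [[0.943, -0.333, 0.0], [-0.333, -0.943, -0.0], [0.0, 0.0, -1.0]] [ 0.9443251 -0.3290139]
```

```bash
python3 -m jog '[[0.4,-4,0,0],[0.8,-8,0,0],[1.2,-12,0,0],[1.6,-16,0,0],[2,-20,0,0],[2.4,-24,0,0],[2.8,-28,0,0],[3.2,-32,0,0],[3.6,-36,0,0],[4,-40,0,0],[4.4,-44,0,0],[4.8,-48,0,0],[5.2,-52,0,0],[5.6,-56,0,0],[6,-60,0,0],[6.4,-64,0,0],[6.8,-68,0,0],[7.1,-72,0,0],[7.1,-76,0,0],[7.1,-79.4,0,0]]'
cat > loc.py <<'E'
from h import *
k=np.load('cart.npz');B=np.array([k['x'],k['y']])
def flaps():
    out=[]
    for n in('side','top'):
        c=cam(n);P=c['W'].reshape(-1,3);Q=np.c_[(P[:,:2]-k['c'])@B.T,P[:,2]]
        C=c['pixels'].reshape(-1,3).astype(int);br=C[:,0]>C[:,2]+30
        for s in(1,-1):
            h=np.c_[.098-s*Q[:,1],Q[:,2]-.132];r=np.hypot(*h.T)
            m=br&(abs(Q[:,0])<.12)&(r>.03)&(r<.076)&(h[:,1]>.01)
            out.append((n,s,int(m.sum()),np.median(np.arctan2(h[m,1],h[m,0])).round(2) if m.any() else None))
        I=c['pixels']
        if n=='side': cv2.imwrite('pics/last.png',cv2.resize(I[140:380,130:450,::-1],None,fx=2,fy=2))
    print(out)
def tcp():
    o=bot.get_obs();print('t',o['t'],'tcp',((o['eef_pos'][:2]-k['c'])@B.T).round(4),o['eef_pos'][2].round(4),o['contact_force'].round(2))
E
python3 -c "
from loc import *
tcp()"
```

```text
t: 2.35
eef_pos: [0.5978, 0.1105, 0.3454]
tool_rot: [-0.0, 0.986, -0.164, -0.001]
contact_force: [0.5, -0.4, -0.3]
gripper_width: -0.002
grasp_force: 0.0
t 2.35 tcp [-0.001  0.002] 0.3454 [ 0.49 -0.45 -0.3 ]
```

```bash
python3 -m jog '[[0,0,4,0],[0,0,8,0],[0,0,12,0],[0,0,16,0],[0,0,18,0],[0,-2,18,0],[0,-3.5,18,0],[0,-4,17.7,0],[0,-4.5,17.3,0],[0,-5,16.9,0],[0,-5.5,16.6,0],[0,-6,16.3,0],[0,-7,16,0],[0,-8,16,0],[0,-9,16,0],[0,-10,16,0],[0,-11,16,0],[0,-12,16,0],[0,-12.8,16,0],[0,-12.8,16,0]]'
python3 -c "
from loc import *
tcp();flaps()"
```

```text
t: 4.02
eef_pos: [0.6398, 0.2313, 0.1861]
tool_rot: [-0.001, 0.986, -0.166, -0.0]
contact_force: [-0.1, 0.1, 0.4]
gripper_width: -0.002
grasp_force: 0.0
t 4.0167 tcp [-0.0011  0.1299] 0.1861 [-0.09  0.08  0.39]
[('side', 1, 1026, np.float64(0.99)), ('side', -1, 671, np.float64(0.81)), ('top', 1, 197, np.float64(0.96)), ('top', -1, 684, np.float64(0.89))]
```

View pics/last.png

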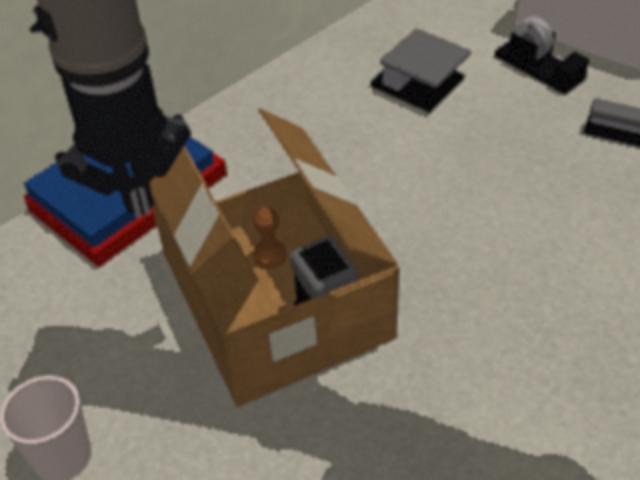

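The side picture shows the gripper at (140,190), beyond the left flap, whose angle hasn't changed. The tip probably passed over the edge because the descent lagged. I'll go back and descend fully first.

```bash
python3 -m jog '[[0,0,-4,0],[0,0,-8,0],[0,0,-8,0],[0,4,-8,0],[0,8,-8,0],[0,12,-8,0],[0,13,-8,0],[0,13,-8,0],[0,13,-8,0],[0,13,-4,0],[0,13,0,0],[0,13,2.6,0],[0,13,2.6,0],[0,13,2.6,0],[0,13,2.6,0]]'
python3 -c "
from loc import *
tcp();flaps()"
```

```text
t: 5.37
eef_pos: [0.5985, 0.1074, 0.1622]
tool_rot: [-0.001, 0.986, -0.166, 0.001]
contact_force: [-0.2, -0.3, 0.3]
gripper_width: 0.004
grasp_force: 0.0
t 5.3667 tcp [ 0.0007 -0.0006] 0.1622 [-0.16 -0.29  0.34]
[('side', 1, 1107, np.float64(0.99)), ('side', -1, 507, np.float64(0.8)), ('top', 1, 220, np.float64(0.98)), ('top', -1, 396, np.float64(0.91))]
```

View pics/last.png

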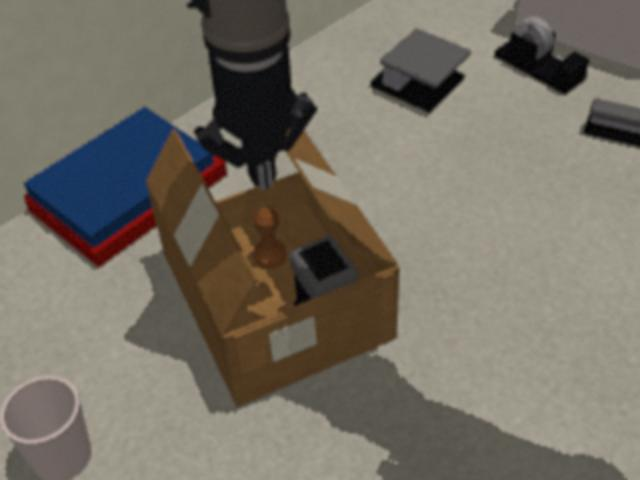

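The gripper sits in the gap between the flaps, tip at about (263,185), with wide knuckles along carton y at (205,135) and (310,105). I'll turn it a quarter so the narrow side faces the flaps.

```bash
python3 -m jog '[[0,0,-4,0],[0,0,-5,-0.12],[0,0,-5,-0.24],[0,0,-5,-0.36],[0,0,-5,-0.48],[0,0,-5,-0.6],[0,0,-5,-0.72],[0,0,-5,-0.84],[0,0,-5,-0.96],[0,0,-5,-1.08],[0,0,-5,-1.2],[0,0,-5,-1.32],[0,0,-5,-1.44],[0,0,-5,-1.57],[0,0,-5,-1.57],[0,0,-3,-1.57],[0,0,0,-1.57],[0,0,0.2,-1.57],[0,0,0.2,-1.57]]'
python3 -c "
from loc import *
tcp();print(bot.get_obs()['q'])"
```

```text
t: 7.05
eef_pos: [0.5964, 0.1053, 0.158]
tool_rot: [-0.0, 0.816, 0.578, -0.001]
contact_force: [-0.1, 0.0, 0.9]
gripper_width: -0.002
grasp_force: 0.0
t 7.05 tcp [-0.0006 -0.0033] 0.158 [-0.12  0.04  0.94]
[ 0.18433681  0.4737939  -0.61630669  1.73155007  0.31102167  1.03786534
 -0.87913535]
```

```bash
python3 -m jog '[[2,0,0,0],[3.5,0,0,0],[4.2,0,0,0],[4.2,0,0,0],[4.7,0,-0.5,0],[5.2,0,-0.9,0],[5.7,0,-1.3,0],[6.2,0,-1.6,0],[6.7,0,-1.9,0],[7.2,0,-2.1,0],[7.2,0,-2.1,0]]'
python3 -c "
from loc import *
tcp();flaps()"
```

```text
t: 7.97
eef_pos: [0.6213, 0.1753, 0.1801]
tool_rot: [-0.0, 0.815, 0.579, 0.001]
contact_force: [-1.0, 0.2, 0.9]
gripper_width: 0.002
grasp_force: 0.0
t 7.9667 tcp [-0.0002  0.071 ] 0.1801 [-0.99  0.18  0.91]
[('side', 1, 876, np.float64(0.99)), ('side', -1, 671, np.float64(0.81)), ('top', 1, 192, np.float64(0.97)), ('top', -1, 415, np.float64(0.9))]
```

View pics/last.png

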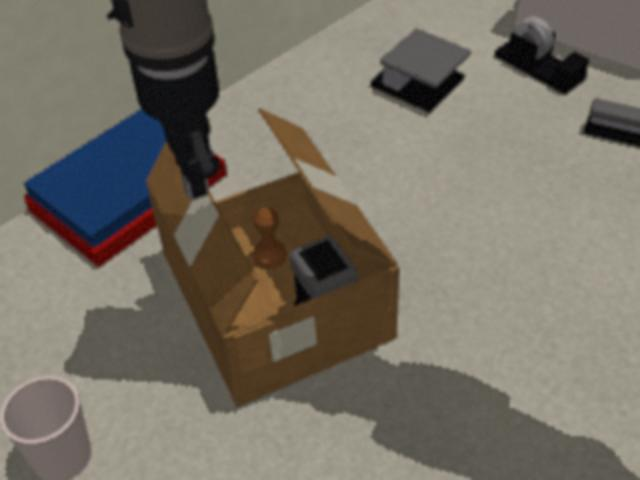

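The picture doesn't settle it: the finger tips meet the left flap's edge near (195,190). I'll take a cross-section of both clouds at carton x≈0.

```bash
python3 - <<'E'
from loc import *
M=np.full((480,800,3),255,np.uint8)
# section y -0.15..0.15 -> cols , z 0..0.28 -> rows ; left half side cam, right half top cam
for j,n in enumerate(('side','top')):
    c=cam(n);P=c['W'].reshape(-1,3);Q=np.c_[(P[:,:2]-k['c'])@B.T,P[:,2]];C=c['pixels'].reshape(-1,3)[:,::-1]
    for xs,r0 in ((0.0,0),(-.06,240)):
        m=(abs(Q[:,0]-xs)<.025)&(abs(Q[:,1])<.16)&(Q[:,2]>0)&(Q[:,2]<.23)
        for q,col in zip(Q[m],C[m]): cv2.circle(M,(int(200+400*j-q[1]*1200),int(r0+235-q[2]*1000)),1,col.tolist(),-1)
        for s in(1,-1): cv2.circle(M,(int(200+400*j-s*.098*1200),int(r0+235-132)),4,(0,0,255),1)
        cv2.drawMarker(M,(int(200+400*j-.071*1200),int(r0+235-180)),(255,0,0),0,10)
cv2.imwrite('pics/sec.png',M)
E
```

```text
(no output)
```

View pics/sec.png

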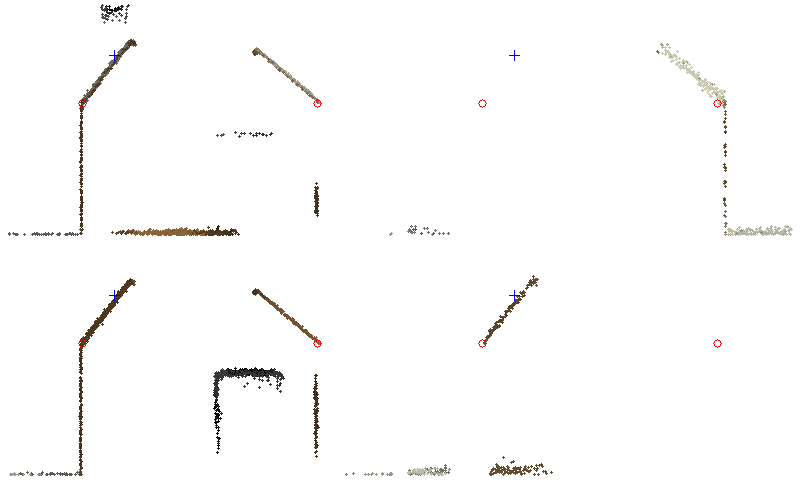

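The section shows the left flap unmoved at about 0.98 and the right flap near 0.85. The lowest gripper points are at z≈0.21, although the reported TCP is at 0.18. I'll measure where the fingertips really are, clear of the flaps.

```bash
python3 -m jog '[[0,0,-4,0],[0,0,-8,0],[0,0,-12,0],[0,0,-12,0],[0,0,-12,0],[-4,0,-12,0],[-6.8,0,-12,0],[-6.8,0,-12,0],[-6.8,0,-12,0]]'
python3 - <<'E'
from loc import *
tcp()
for n in('side','top'):
    c=cam(n);P=c['W'].reshape(-1,3);Q=np.c_[(P[:,:2]-k['c'])@B.T,P[:,2]]
    m=(abs(Q[:,0])<.05)&(abs(Q[:,1])<.05)&(Q[:,2]>.22)&(Q[:,2]<.42);q=Q[m]
    if n=='side':cv2.imwrite('pics/last.png',cv2.resize(c['pixels'][100:300,150:350,::-1],None,fx=3,fy=3))
    for a in np.arange(.22,.42,.01):
        s=q[(q[:,2]>=a)&(q[:,2]<a+.01)]
        if len(s): print(n,a.round(2),len(s),s[:,:2].min(0).round(3),s[:,:2].max(0).round(3))
E
```

```text
t: 8.92
eef_pos: [0.5979, 0.1065, 0.2979]
tool_rot: [0.0, 0.817, 0.577, -0.001]
contact_force: [0.2, 0.6, -0.8]
gripper_width: 0.0
grasp_force: 0.0
t 8.9167 tcp [ 0.0003 -0.0017] 0.2979 [ 0.16  0.63 -0.79]
side 0.33 29 [-0.013 -0.011] [0.006 0.011]
side 0.34 53 [-0.015 -0.012] [0.005 0.011]
side 0.35 57 [-0.016 -0.011] [0.005 0.011]
side 0.36 29 [-0.015 -0.006] [0.011 0.011]
side 0.37 36 [-0.033 -0.011] [0.027 0.013]
side 0.38 69 [-0.041 -0.012] [0.039 0.014]
side 0.39 79 [-0.048 -0.013] [0.044 0.017]
side 0.4 90 [-0.05  -0.016] [0.049 0.017]
side 0.41 82 [-0.049 -0.017] [0.048 0.017]
```

View pics/last.png

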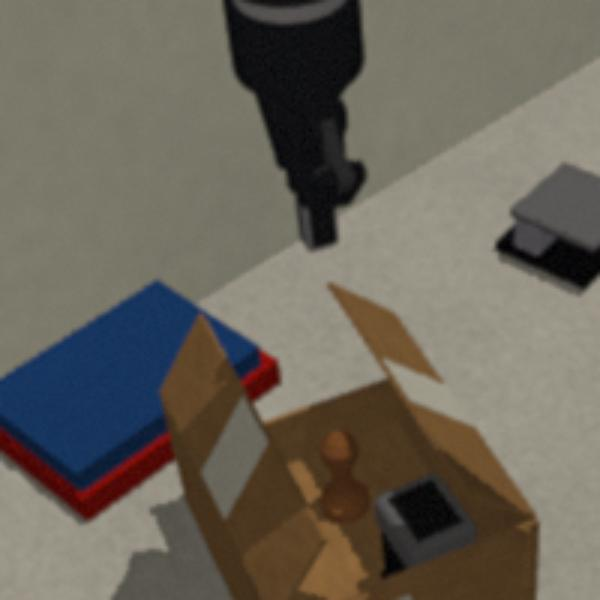

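The lowest gripper points are at z≈0.332 where the TCP reads 0.298, so the real tip sits about 34 mm higher than reported. That's why it passed over the flap, so I'll work with this offset.

```bash
python3 -m jog '[[0,0,4,0],[0,0,8,0],[0,0,12,0],[0,0,16,0],[0,0,17.5,0],[0,0,17.5,0],[2,0,17.5,0],[3.5,0,17.5,0],[4.2,0,17.5,0],[4.2,0,17.5,0],[4.7,0,17,0],[5.2,0,16.6,0],[5.7,0,16.2,0],[6.2,0,15.9,0],[6.7,0,15.6,0],[7.2,0,15.4,0],[7.7,0,15.3,0],[8.2,0,15.2,0],[8.7,0,15.2,0],[8.7,0,15.2,0]]'
python3 -c "
from loc import *
tcp();flaps()"
```

```text
t: 10.68
eef_pos: [0.6273, 0.1931, 0.1474]
tool_rot: [-0.0, 0.815, 0.579, 0.0]
contact_force: [-0.0, -0.6, 0.2]
gripper_width: 0.001
grasp_force: 0.0
t 10.6833 tcp [-0.0004  0.0897] 0.1474 [-0.04 -0.63  0.17]
[('side', 1, 212, np.float64(1.7)), ('side', -1, 676, np.float64(0.81)), ('top', 1, 215, np.float64(1.6)), ('top', -1, 417, np.float64(0.89))]
```

```bash
python3 -m jog '[[1,0,0,0],[2,0,0.3,0],[3,0,0.6,0],[3.8,0,1,0],[3.8,0,1,0],[3.8,0,1,0],[1,0,1,0],[-3,0,1,0],[-7,0,1.5,0],[-9,0,2.5,0],[-9,0,2.5,0],[-9,0,2.5,0]]'
python3 -c "
from loc import *
tcp();flaps()"
```

```text
t: 11.78
eef_pos: [0.5972, 0.1045, 0.1222]
tool_rot: [0.0, 0.816, 0.578, -0.001]
contact_force: [0.2, 0.6, 1.2]
gripper_width: -0.002
grasp_force: 0.0
t 11.7833 tcp [ 0.0004 -0.0039] 0.1222 [0.19 0.59 1.21]
[('side', 1, 1349, np.float64(2.41)), ('side', -1, 553, np.float64(0.81)), ('top', 1, 1054, np.float64(2.34)), ('top', -1, 385, np.float64(0.89))]
```

```bash
python3 -m jog '[[-1.5,0,0,0],[-2.8,0,0,0],[-3.2,0,0,0],[-3.6,0,-0.4,0],[-4,0,-0.9,0],[-4.4,0,-1.3,0],[-4.8,0,-1.6,0],[-5.3,0,-1.9,0],[-5.8,0,-2.2,0],[-6.4,0,-2.4,0],[-7,0,-2.5,0],[-8,0,-2.6,0],[-9,0,-2.6,0],[-10,0,-2.4,0],[-11,0,-2,0],[-12,0,-1.6,0],[-12.2,0,-1.6,0],[-12.2,0,-1.6,0]]'
python3 -c "
from loc import *
tcp();flaps()"
```

```text
t: 13.38
eef_pos: [0.5565, -0.0101, 0.1377]
tool_rot: [-0.0, 0.816, 0.578, -0.001]
contact_force: [-0.7, 0.0, 0.2]
gripper_width: -0.002
grasp_force: 0.0
t 13.3833 tcp [-0.0004 -0.1255] 0.1377 [-0.68  0.01  0.22]
[('side', 1, 1347, np.float64(2.41)), ('side', -1, 1123, np.float64(2.34)), ('top', 1, 1205, np.float64(2.33)), ('top', -1, 231, np.float64(2.32))]
```

Both flaps stand at about 2.3–2.4. Next I'll hover over the stamp and re-check its position.

```bash
python3 -m jog '[[2,0,0,0],[5,0,0,0],[8.5,-2,0,0],[8.5,-5.4,0,0],[8.5,-5.4,0,0],[8.5,-5.4,2,0],[8.5,-5.4,4,0],[8.5,-5.4,4,0],[8.5,-5.4,4,0]]'
python3 - <<'E'
from loc import *
tcp()
for n in('side','top'):
    c=cam(n);P=c['W'].reshape(-1,3);Q=np.c_[(P[:,:2]-k['c'])@B.T,P[:,2]];C=c['pixels'].reshape(-1,3).astype(int)
    b=(abs(Q[:,0]+.054)<.05)&(abs(Q[:,1]+.04)<.05);g=(np.ptp(C,axis=1)<25)
    q=Q[b&g&(abs(Q[:,2]-.104)<.006)];print(n,len(q),np.percentile(q,[2,50,98],0).round(3).tolist() if len(q) else '')
    t=Q[b&(Q[:,2]>.115)&(Q[:,2]<.16)]; print('tip',len(t),np.percentile(t,[0,2,50],0).round(3).tolist() if len(t) else '')
E
```

```text
t: 14.23
eef_pos: [0.5336, 0.0898, 0.098]
tool_rot: [-0.001, 0.815, 0.579, -0.001]
contact_force: [0.3, -0.5, -0.9]
gripper_width: 0.003
grasp_force: 0.0
t 14.2333 tcp [-0.0549 -0.0386] 0.098 [ 0.32 -0.51 -0.85]
side 472 [[-0.086, -0.066, 0.098], [-0.061, -0.037, 0.102], [-0.027, -0.014, 0.105]]
tip 78 [[-0.071, -0.045, 0.133], [-0.07, -0.045, 0.134], [-0.066, -0.031, 0.147]]
top 0 
tip 0
```

```bash
for r in '[[0,0,1,0],[0,0,2,0],[0,0,2.4,0],[0,0,2.4,0],[0,0,2.4,0]]' '[[0,0,0.2,0],[0,0,0.4,0],[0,0,0.4,0],[0,0,0.4,0]]'; do :; done
python3 -m jog '[[0,0,1,0],[0,0,2,0],[0,0,2.4,0],[0,0,2.4,0],[0,0,2.4,0]]' | grep -E 'eef|force'
python3 -m jog '[[0,0,0.2,0],[0,0,0.4,0],[0,0,0.4,0],[0,0,0.4,0]]' | grep -E 'eef|force'
python3 -m jog '[[0,0,0.2,0],[0,0,0.4,0],[0,0,0.4,0],[0,0,0.4,0]]' | grep -E 'eef|force'
```

```text
eef_pos: [0.534, 0.0895, 0.074]
contact_force: [0.2, 0.7, 0.3]
grasp_force: 0.0
eef_pos: [0.5344, 0.0895, 0.0704]
contact_force: [-0.1, 0.2, -0.1]
grasp_force: 0.0
eef_pos: [0.5347, 0.0896, 0.0667]
contact_force: [-0.6, 0.0, 4.3]
grasp_force: 2.3
```

```bash
python3 -m jog '[[0,0,0.3,0],[0,0,0.6,0],[0,0,0.8,0],[0,0,0.8,0],[0,0,0.8,0],[0,0,0.8,0]]' | grep -E 'eef|force'
python3 -c "
from loc import *
tcp();flaps()
c=cam('side');P=c['W'].reshape(-1,3);Q=np.c_[(P[:,:2]-k['c'])@B.T,P[:,2]];C=c['pixels'].reshape(-1,3).astype(int)
b=(abs(Q[:,0]+.054)<.03)&(abs(Q[:,1]+.04)<.023)&(Q[:,2]>.075)&(Q[:,2]<.11);print(np.histogram(Q[b,2],np.arange(.075,.112,.003)))"
```

```text
eef_pos: [0.5347, 0.0897, 0.0591]
contact_force: [-1.3, -0.7, 7.3]
grasp_force: 4.2
t 15.9167 tcp [-0.0538 -0.0384] 0.0591 [-1.33 -0.72  7.34]
[('side', 1, 1347, np.float64(2.41)), ('side', -1, 1192, np.float64(2.34)), ('top', 1, 1205, np.float64(2.33)), ('top', -1, 565, np.float64(2.35))]
(array([  0,   0,   0,   1,  34, 166,  71,   6,   5,  12,   4,   9]), array([0.075, 0.078, 0.081, 0.084, 0.087, 0.09 , 0.093, 0.096, 0.099,
       0.102, 0.105, 0.108, 0.111]))
```

```bash
python3 -m jog '[[0,0,0.2,0],[0,0,0.2,0],[0,0,0.2,0],[0,0,0.2,0],[0,0,0.2,0],[0,0,0.2,0],[0,0,0.2,0],[0,0,0.2,0]]' | grep -E 'eef|force'
python3 -c "
from loc import *
c=cam('side');P=c['W'].reshape(-1,3);Q=np.c_[(P[:,:2]-k['c'])@B.T,P[:,2]]
b=(abs(Q[:,0]+.054)<.03)&(abs(Q[:,1]+.04)<.023)&(Q[:,2]>.075)&(Q[:,2]<.097);print(np.median(Q[b,2]))
f=[]
for i in range(6): cam('side');f.append(bot.get_obs()['contact_force'][2])
print(np.round(f,1))
W=np.load('side0.npz')['W'].reshape(-1,3);Q=np.c_[(W[:,:2]-k['c'])@B.T,W[:,2]]
b=(abs(Q[:,0]+.054)<.03)&(abs(Q[:,1]+.04)<.023)&(Q[:,2]>.09)&(Q[:,2]<.11);print(np.median(Q[b,2]))"
```

```text
eef_pos: [0.5347, 0.0896, 0.0572]
contact_force: [-2.4, -1.5, 8.4]
grasp_force: 4.7
0.09003766599157215
[ 9.9  8.7 10.   9.6  8.7  9.7]
0.10208593658557696
```

The handle is down 12.0 mm by camera and the force is about 9.4 N, which matches half stroke.

```bash
python3 -c "
from station import bot
print(bot.hand_in())"
```

```text
the job is handed in; nothing more can be done
None
```

I handed the job in with both flaps open at about 2.3–2.4 rad and the robot holding the stamp's handle at half stroke (about 12 mm, 9.4 N); the hand-in returned no verdict, and I didn't measure the other items again.

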